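# Seat a keyed spindle in a belt pulley and hold it home

### The arm

A 6-joint arm with a two-finger parallel gripper is mounted at the origin on the work surface. World frame = base frame: x ahead of the robot, y to its left, z up, the work surface at z = 0. Lengths are in m, angles in rad, forces in N, time in s.
With the tool pointing down it reaches from about 0.3 to 0.875 m from the base axis. Payload 6.4 kg.
Tool frame: the origin (TCP) lies midway between the tips of the shut fingers; the grasp point (between the pads) lies 19 mm behind it; z points along the fingers, y is the line along which they close (so a half turn about z gives the same grasp; the last joint's range is limited). The gripper opens to 85 mm and grips with 20 to 120 N. Pads are 22 mm wide; open, the fingers measure 114 mm over their backs; the gripper's body (76 mm by 85 mm) begins 54 mm behind the grasp point. The pads swing forward as they close: fully open they stand 13 mm farther back than shut.
Start: joints at [0.921, 0.181, 1.607, -0, 1.354, -0.206], TCP at [0.247, 0.519, 0.231] pointing down, gripper open.
Joint ranges: [-2.99, 2.99], [-0.89, 2.07], [0.3, 2.58], [-1.14, 4.28], [0, 2.63], [-3.12, 3.12]. Speed limits (rad/s): [2.57, 2.57, 3.01, 3.14, 3.14, 3.14].

### API

Orientations are given as a unit quaternion [w, x, y, z].
In Python, from cell import readout, eyes, env, nets gives the robot as it stands. The module is installed in compiled form; this text tells all that it offers.
- The arm moves only by the tool arm_command, never from a script. Its argument "rows" is a list of rows, each an object with "grip": the closure, from -1 (fully open) to 1 (shut); "translation": the shift along the tool's x, y, z as a fraction of full scale, a list of three; "dr": the turn, a rotation vector about the tool's x, y, z as a fraction of full scale, a list of three. A call has 1 to 12 rows; each row is the pose to reach, as a shift and turn from the pose commanded when the call began, along the tool's axes at that moment; what a row does not reach only later rows make up. Full scale, the value 1, is 0.4 m for a shift and 60 degrees for a turn. A row lasts 1/10 s, in which the tool goes at most 50 mm and 8.59 degrees, less where a joint would pass 70% of its speed; a pose out of reach is approached as far as the arm can. A call with a number of a shift or a turn outside -1 to 1 is refused whole. A call with a gripper value outside its range is refused whole. The fingers move at their own pace and stop on an object; "newtons" is the grip in N (left out, the last holds). Time passes only in rows, so rows that repeat a pose let the fingers close. It gives the time, the measured TCP pose, the force, the opening and the grip force at its end, in the units of the state.
- readout.sense(): the state, without advancing time (a new reading comes with each control period).
- eyes.snapshot(name): name is "side" or "top"; returns the picture (400x640x3 uint8, red, green, blue); there is no depth.
- eyes.camera_model(name): a dict with "fx", "fy", "cx", "cy" (pixels), "k1" (the pictures are not rectified: a ray, as slopes to the right and down, at radius r is drawn at 1 + k1 r^2 times it, then the intrinsics apply), "T" (4x4, takes a point from camera to world coordinates). Camera axes: x right, y down, z forward; pixel columns grow to the right and rows downward; lengths in m; the calibration is good to about 2 mm. A picture is of the moment at which its call begins. camera_model takes no time and is no camera call.
- env.sign_off(): hands the job in; it is judged then, once.
Trained networks look in the newest picture that a camera, given by its name, has taken for a name from the list of things; names that differ only in an ending like _2 or _b are one class to them, and where a whole thing is asked for, a point or a joint stands for the part that bears it (a point fixed in the world has none). Each returns a list of dicts, best first, with "score" (0 to 1); they miss things now and then, are a little off and sometimes report something else, mostly with a low value. They report only what shows in the picture. A call takes as long as a camera call.
- nets.recognise(camera, target): "extent" ([left, top, right, bottom] in pixels, round what is visible of it).
- nets.pinpoint(camera, target): "position" ([column, row] in pixels: a listed point, or the origin of a listed thing).
The state is a dict: "time": time; "qpos": joint angles; "qvel": joint speeds; "joint_efforts": joint torques, N m; "ee_pos": TCP position; "orientation": TCP orientation; "contact_force": force on the tool from outside, world axes, zero at the start; "moment": the same for the moment, N m; "gripper_width": finger opening in m; "finger_force": force on a finger pad.
Only numpy, scipy, OpenCV 4.12 (cv2) and the standard library are available. Lean on these libraries where they do the work, as an engineer would, in place of code of your own. Each camera call takes 0.05 s, during which the arm holds its last target. There are 200 camera calls.

### The job

Take the bright spindle with the brass key out of the wooden stand, stand it upright in the bore of the belt pulley and turn it until its key slips into the keyway. Push it fully home against the spring, until its collar is down on the hub, and finish still gripping it and holding it down there, so that a clip can be fitted from below. Leave the dark keyless spindle, the nippers, the tiles and the glue jar where they are.

Things in the scene. Friction and masses are not known exactly. Their poses are not given: they have to be found in the camera images.
- spindle: Bright steel spindle, 115 mm long, about 0.45 kg, loose, upright (own z up) in one hole of the stand. Origin: centre of its foot. Going up own z: round shaft 24 mm in diameter, 0 to 62 mm, its lowest 5 mm tapered to a 17 mm foot; round collar 38 mm in diameter, 62 to 70 mm; square head, 70 to 115 mm. Its key points along own +x.
- spindle_head (a point): Centre of the spindle's square head, 92.5 mm above the foot, on the axis: the place to grip. The head is 24 x 24 mm and 45 mm tall, with flats facing own x and y. Red paint marks on the head's top and on the collar point to +x, the side of the key, which the collar hides from above. Axes as spindle.
- spindle_key (a point): Middle of the outer face of the brass key on the shaft, 17.5 mm from the axis towards the spindle's +x and 31 mm above the foot. The key is 8 mm wide and runs from 16 to 46 mm above the foot.
- pulley: Belt pulley with hub, fixed to the bench, bore upright. Origin: on the bore's axis at the bench. Grey grooved rim 130 mm in diameter, top 54 mm above the bench, on a green foot; bare metal hub 60 mm in diameter, its flat top face 90 mm above the bench. Round bore 25.8 mm in diameter, sharp-edged. Keyway towards own +x; red paint marks on the hub's face and on the rim point along it.
- pulley_mouth (a point): Centre of the bore's mouth, level with the hub's top face; axes as pulley (z up, x to the keyway). With the key off the keyway the foot enters only 16 mm and the key rests on the hub's face. Fully home, the foot lies 62 mm below this point and the collar's underside is on the hub's face.
- keyway (a point): Outer end of the keyway at the hub's top face, 20 mm from the bore's axis towards the pulley's +x. The keyway is a straight slot 10.4 mm wide, open to the bore and cut along its whole depth.
- plunger (a joint): The orange spring plunger down in the bore that the spindle's foot meets 50 mm below the mouth. Value in m: 0 at rest (up), grows as it is pressed down, 0.012 when the spindle is fully home. It pushes back with 5 N at first and 11 N with the spindle home, so a spindle that is let go is lifted about 12 mm again.
- stand: Wooden stand, fixed, 75 x 185 x 30 mm. Origin: centre of its underside, on the bench; own y along its length. Two round holes, 26 mm wide and 12 mm deep, at own y = -47.5 and +47.5 mm hold the two spindles upright, feet 18 mm above the bench.
- plain_spindle: A dark steel spindle of the same shape and size with no key and no red marks, loose in the other hole of the stand. Origin: centre of its foot. Not to be moved.
- nippers: Tile nippers with red handles, lying on the bench between stand and pulley, 130 x 66 x 18 mm. Origin: at the bench, near the middle. Not to be moved.
- tile_stack: A stack of blue and white tiles, 55 x 80 x 36 mm, one piece, on the far side. Origin: centre of its underside. Not to be moved.
- glue_jar: A round jar with a yellow cap, 60 mm wide, 75 mm tall, on the far side. Origin: centre of its underside. Not to be moved.

How it is judged:
By the outcome, as a careful person would: the job done as asked, in the order asked, and still so for the second after the job is handed in, while the arm keeps its last pose, push and grip.
It also fails if it takes over 45 s, if anything falls off the work surface, if the arm or the gripper's body presses on something with over 40 N, if the wrist force passes 120 N, or if a joint passes its speed limit or range.

## Working session

There is one attempt and no reset: what is moved stays moved. The work goes in short steps, Python scripts to look and compute and a tool call to move; the robot and the scene stay as the last step left them, time stands still between calls to the robot, and variables do not carry over. Pictures are saved under pics/ and viewed, at most 10 in all, crops included, and the job is handed in when it is done.

Besides the shell and the picture viewer there is one more tool, called after "Emit:" by a JSON object that holds its "name" and its "arguments". arm_command: Moves the arm, as the interface text tells. Its arguments: {"type":"object","properties":{"rows":{"type":"array","items":{"type":"object","properties":{"grip":{"type":"number"},"translation":{"type":"array","items":{"type":"number","minimum":-1,"maximum":1}},"dr":{"type":"array","items":{"type":"number","minimum":-1,"maximum":1}}}}},"newtons":{"type":"number"}},"required":["rows"]}

```bash
mkdir -p pics
cat > h.py <<'E'
import numpy as np, cv2
from cell import readout, eyes, env, nets
def K(c):
    m=eyes.camera_model(c); return m,np.array([[m['fx'],0,m['cx']],[0,m['fy'],m['cy']],[0,0,1.]]),np.array([m['k1'],0,0,0.])
def ray(c,p):
    m,k,d=K(c); u=cv2.undistortPoints(np.array([[p]],float),k,d)[0,0]
    T=np.array(m['T']); r=T[:3,:3]@[u[0],u[1],1]; return T[:3,3],r/np.linalg.norm(r)
def tri(p,q,c='top',e='side'):
    a,u=ray(c,p); b,v=ray(e,q); s=np.linalg.lstsq(np.c_[u,-v],b-a,rcond=None)[0]
    x,y=a+s[0]*u,b+s[1]*v; return (x+y)/2,np.linalg.norm(x-y)
def atz(c,p,z):
    o,r=ray(c,p); return o+r*(z-o[2])/r[2]
def proj(c,X):
    m,k,d=K(c); T=np.linalg.inv(np.array(m['T'])); 
    return cv2.projectPoints(np.atleast_2d(X).astype(float),cv2.Rodrigues(T[:3,:3])[0],T[:3,3],k,d)[0][:,0]
def snap(c,n=None):
    i=eyes.snapshot(c)
    if n: cv2.imwrite(f'pics/{n}.png',i[:,:,::-1])
    return i
E
python3 - <<'E'
from h import *
np.set_printoptions(precision=4,suppress=True)
s=readout.sense(); print(s)
for c in('top','side'):
    snap(c,c+'0'); m=eyes.camera_model(c); print(c,{k:m[k] for k in('fx','cx','cy','k1')},np.array(m['T']))
P={}
for t in['spindle_head','spindle','spindle_key','pulley_mouth','keyway','plain_spindle','pulley','stand','nippers','tile_stack','glue_jar']:
    for c in('top','side'):
        r=nets.pinpoint(c,t); print(t,c,[(np.round(x['position'],1),round(x['score'],2)) for x in r[:3]])
        P[t,c]=r[0]['position'] if r else None
    if P[t,'top'] is not None and P[t,'side'] is not None: print('   ',*tri(P[t,'top'],P[t,'side']))
E
```

```text
{'time': 0.0, 'qpos': array([ 0.9207,  0.1815,  1.608 ,  0.    ,  1.3538, -0.2063]), 'qvel': array([-0.0006,  0.0002, -0.0018,  0.0004, -0.0017,  0.0013]), 'joint_efforts': array([ -0.0037, -44.4862, -35.1339,  -0.0004,   0.0089,  -0.    ]), 'ee_pos': array([0.2465, 0.5188, 0.2304]), 'orientation': array([-0.0004,  0.2201,  0.9755, -0.0008]), 'contact_force': array([-0.0983,  0.062 ,  0.0174]), 'moment': array([-0.0168, -0.0451,  0.0223]), 'finger_force': 0.0, 'gripper_width': 0.08536523168233938}
top {'fx': 472.51336157626014, 'cx': 320.3768592763116, 'cy': 200.58693019806861, 'k1': 0.007854399337708375} [[-0.0266 -0.9864  0.1622  0.453 ]
 [-0.9995  0.0286  0.01   -0.0161]
 [-0.0145 -0.1619 -0.9867  1.1515]
 [ 0.      0.      0.      1.    ]]
side {'fx': 459.0067317210814, 'cx': 315.7292889303265, 'cy': 195.39367985663839, 'k1': -0.12749045979502288} [[ 0.9656 -0.1898  0.1776  0.4563]
 [-0.2596 -0.7367  0.6244 -0.5698]
 [ 0.0123 -0.649  -0.7607  0.8095]
 [ 0.      0.      0.      1.    ]]
spindle_head top [(array([400.5, 266.1]), 0.47)]
spindle_head side [(array([257.5, 286.3]), 0.9
[... 843 characters left out ...]
259.4, 155.7]), 0.9)]
    [ 0.5459  0.2568 -0.0005] 0.006521269139623869
stand top [(array([411.1, 264.6]), 0.59)]
stand side [(array([271.8, 336.6]), 0.86), (array([256.1, 127.5]), 0.72)]
    [ 0.4784 -0.2184  0.0023] 0.002755212307709058
nippers top [(array([326.7, 272.6]), 0.97)]
nippers side [(array([251.2, 247.8]), 0.95)]
    [ 0.4706 -0.0151  0.0045] 0.008947871809634533
tile_stack top [(array([318. , 160.9]), 0.93)]
tile_stack side [(array([370.1, 220.7]), 0.58)]
    [ 0.7457 -0.0012 -0.0082] 0.0008061185250102721
glue_jar top [(array([226.7, 157.3]), 0.86)]
glue_jar side [(array([344.4, 150.3]), 0.68), (array([265.9, 124.2]), 0.42)]
    [ 0.7597  0.2298 -0.008 ] 0.0035843567239665043
```

Run:
```python
import cv2,numpy as np
t=cv2.imread('pics/top0.png'); s=cv2.imread('pics/side0.png')
def c(i,x,y,w,h): return cv2.resize(i[y:y+h,x:x+w],(400,300),interpolation=cv2.INTER_CUBIC)
cv2.imwrite('pics/c0.png',np.vstack([np.hstack([c(t,370,230,80,60),c(s,230,260,80,60)]),np.hstack([c(t,168,205,80,60),c(s,220,100,80,60)])]))
```

```text
(no output)
```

View pics/top0.png

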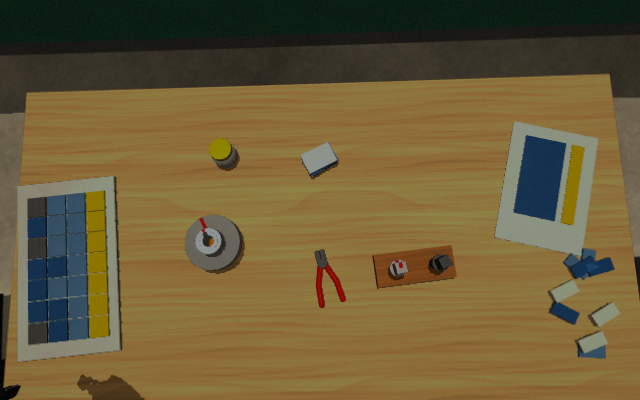

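View pics/c0.png

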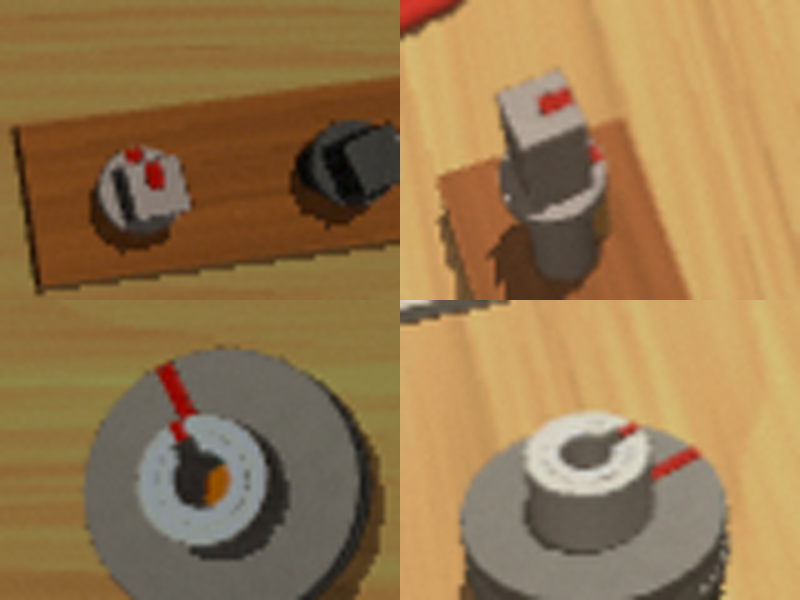

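View pics/side0.png

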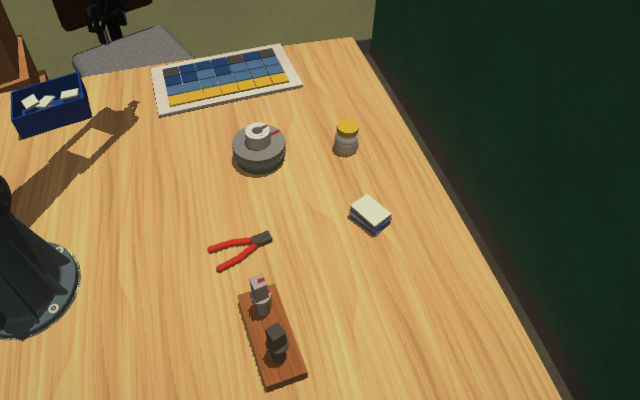

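The crops show the spindle in the stand hole nearer the pulley: head top about (401,267) in top and (258,281) in side, red marks facing away from the robot and a little left. The pulley bore is about (208,241) top, with its keyway towards about (203,223). Now I'll fit the corners and red marks.

```bash
cat > fit.py <<'E'
from h import *
from scipy.optimize import least_squares
np.set_printoptions(precision=4,suppress=True)
def red(c,img,box):
    x0,y0,x1,y1=box; b=img[y0:y1,x0:x1].astype(int); m=((b[...,0]>110)&(b[...,1]<70)&(b[...,2]<70)).astype(np.uint8)
    n,l,s,ce=cv2.connectedComponentsWithStats(m,connectivity=8)
    return [(s[i,4],ce[i]+[x0,y0]) for i in range(1,n) if s[i,4]>2]
E
python3 - <<'E'
from fit import *
t=cv2.imread('pics/top0.png')[:,:,::-1]; s=cv2.imread('pics/side0.png')[:,:,::-1]
print('sp top',red('t',t,(385,250,412,285))); print('sp side',red('s',s,(245,270,275,300)))
a=red('t',t,(185,210,225,260)); b=red('s',s,(250,115,290,150)); print('pu',a,b)
ct=np.array([[131,167],[178,155],[190,212],[137,222]])/5+[370,230]-.4
cs=np.array([[498,95],[558,72],[587,120],[522,147]])/5+[150,260]-.4
# order by matching: side corners near-left.. try all cyclic orders
best=None
for k in range(4):
  for fl in (1,-1):
    c2=np.roll(cs[::fl],k,0)
    e=[tri(p,q) for p,q in zip(ct,c2)]
    sc=sum(x[1] for x in e)
    if best is None or sc<best[0]: best=(sc,e,c2)
X=np.array([x[0] for x in best[1]]); print('corners',X,[x[1] for x in best[1]])
def sq(p): 
    a=p[3]+np.arange(4)*np.pi/2+np.pi/4; return np.c_[p[0]+.01697*np.cos(a),p[1]+.01697*np.sin(a),np.full(4,p[2])]
r0=X.mean(0)
R=[]
for y0 in np.arange(4)*np.pi/2:
  for sg in(1,-1):
    o=ct[::sg],best[2][::sg]
    f=least_squares(lambda p:np.r_[(proj('top',sq(p))-o[0]).ravel(),(proj('side',sq(p))-o[1]).ravel()],np.r_[r0,y0+.2])
    R.append((f.cost,f.x))
for c,x in sorted(R,key=lambda r:r[0])[:2]: print('head fit',c,x,np.rad2deg(x[3]))
print('atz top corners c', atz('top',ct.mean(0),.133),atz('side',cs.mean(0),.133))
for n,i in(('top',t),('side',s)): print(n,[ (k,[ (np.round(r['extent'],1),round(r['score'],2)) for r in nets.recognise(n,k)[:1]]) for k in('spindle','pulley')])
if len(a)==2 and len(b)==2:
  for i in range(2): print([tri(a[i][1],b[j][1]) for j in range(2)])
E
```

```text
sp top [(np.int32(432), array([399.0255, 267.4977])), (np.int32(18), array([400.5556, 264.3333]))]
sp side [(np.int32(19), array([260.4211, 279.9474])), (np.int32(4), array([268.25, 291.  ]))]
pu [(np.int32(46), array([202.6522, 224.2609]))] [(np.int32(3), array([265.    , 125.6667])), (np.int32(19), array([274.0526, 132.4211]))]
corners [[ 0.48   -0.1626  0.1361]
 [ 0.4852 -0.1829  0.1357]
 [ 0.4617 -0.1868  0.1344]
 [ 0.4578 -0.1644  0.1328]] [np.float64(0.0017995971826483639), np.float64(0.0004512226053177266), np.float64(0.0007872932786899834), np.float64(0.00010334202409699662)]Traceback (most recent call last):
  File "<stdin>", line 23, in <module>
    return func(*args, **kwargs)
    result = trf(vector_fun.fun, vector_fun.jac, x0, f0, J0, lb, ub, ftol, xtol,
                 gtol, max_nfev, x_scale, loss_function, tr_solver,
                 tr_options.copy(), verbose, callback=callback_wrapped)
    return trf_no_bounds(
        fun, jac, x0, f0, J0, ftol, xtol, gtol, max_nfev, x_scale,
        loss_function, tr_solver, tr_options, verbose, callback=callback)
    J = jac(x)

[... 677 characters left out ...]
_eval in f_evals]
                                    ^^^^^^^
    f = np.atleast_1d(self.fun(x, *self.args, **self.kwargs))
                      ~~~~~~~~^^^^^^^^^^^^^^^^^^^^^^^^^^^^^^
    return np.atleast_1d(self.fun(x))
                         ~~~~~~~~^^^
    return self.f(x, *self.args, **self.kwargs)
           ~~~~~~^^^^^^^^^^^^^^^^^^^^^^^^^^^^^^
  File "<stdin>", line 23, in <lambda>
  File "h.py", line 14, in proj
    m,k,d=K(c); T=np.linalg.inv(np.array(m['T']));
          ~^^^
  File "h.py", line 4, in K
    m=eyes.camera_model(c); return m,np.array([[m['fx'],0,m['cx']],[0,m['fy'],m['cy']],[0,0,1.]]),np.array([m['k1'],0,0,0.])
ValueError: time passes only in moves, steps and waits
```

```bash
python3 - <<'E'
s=open('h.py').read().replace("m=eyes.camera_model(c); return","m=C[c]; return").replace("def K(c)","C={c:eyes.camera_model(c) for c in('top','side')}\ndef K(c)")
open('h.py','w').write(s)
E
python3 - <<'E'
from fit import *
t=cv2.imread('pics/top0.png')[:,:,::-1]; s=cv2.imread('pics/side0.png')[:,:,::-1]
a=red('t',t,(185,210,225,260))
ct=np.array([[131,167],[178,155],[190,212],[137,222]])/5+[370,230]-.4
cs=np.array([[522,147],[498,95],[558,72],[587,120]])/5+[150,260]-.4
X0=np.array([0.4712,-0.1742,0.1347,.17])
def sq(p): 
    a=p[3]+np.arange(4)*np.pi/2+np.pi/4; return np.c_[p[0]+.01697*np.cos(a),p[1]+.01697*np.sin(a),np.full(4,p[2])]
def match(P,o): d=np.linalg.norm(P[:,None]-o[None],axis=2); return P-o[d.argmin(1)]
f=least_squares(lambda p:np.r_[match(proj('top',sq(p)),ct).ravel(),match(proj('side',sq(p)),cs).ravel()],X0)
print('head',f.x,np.rad2deg(f.x[3]),f.fun)
# hub top bright face: threshold, outer contour ellipse
for n,img,(x0,y0,x1,y1) in(('top',t,(185,215,235,260)),('side',s,(235,115,285,140))):
    b=cv2.resize(img[y0:y1,x0:x1],None,fx=8,fy=8,interpolation=cv2.INTER_CUBIC)
    m=(b.min(2)>135).astype(np.uint8)
    cn=max(cv2.findContours(m,cv2.RETR_EXTERNAL,cv2.CHAIN_APPROX_NONE)[0],key=cv2.contourArea)
    h=cv2.convexHull(cn)[:,0]; P=np.array([atz(n,(q+.5)/8-.5+[x0,y0],.09)[:2] for q in h])
    g=least_squares(lambda p:np.hypot(*(P-p[:2]).T)-p[2],[.545,.25,.03],loss='soft_l1',f_scale=.001); print('hub',n,g.x,np.abs(g.fun).max())
print('rim red top',atz('top',a[0][1],.054),'side',atz('side',[274.05,132.42],.054),'hub red side',atz('side',[265,125.67],.09),'hub red top',atz('top',[203.4,230.7],.09))
for k in('pulley_mouth','keyway'):print(k,[atz(c,p,.09) for c,p in((('top',[207.9,239.8]),('side',[258.2,127.9])) if k!='keyway' else (('top',[203.7,230.5]),('side',[265.7,125.6])))])
# tool frame move to above head
from scipy.spatial.transform import Rotation as R
st=readout.sense(); q=st['orientation']; print(R.from_quat(q,scalar_first=True).as_matrix())
E
```

```text
head [ 0.4712 -0.1741  0.1346  0.1861] 10.663528682069256 [-1.2783  0.1213  0.2019  0.2761  0.6234 -0.1384  0.3012  0.1211  0.7564
 -0.9811 -0.5058 -0.3888 -0.1891  0.676   0.2667  0.7049]
hub top [0.544  0.2502 0.0281] 0.0005244421563323637
hub side [0.5429 0.2507 0.0301] 0.0007763752051846914
rim red top [0.5853 0.2721 0.054 ] side [0.5863 0.2723 0.054 ] hub red side [0.5641 0.2611 0.09  ] hub red top [0.5663 0.2607 0.09  ]
pulley_mouth [array([0.5454, 0.2503, 0.09  ]), array([0.547 , 0.2573, 0.09  ])]
keyway [array([0.5667, 0.2601, 0.09  ]), array([0.5658, 0.2609, 0.09  ])]
[[-0.9031  0.4293  0.    ]
 [ 0.4293  0.9031 -0.    ]
 [-0.      0.     -1.    ]]
```

Emit:
{"name": "arm_command", "arguments": {"rows": [{"grip": -1, "translation": [-0.625, -0.662, 0], "dr": [0, 0, 0.9]}, {"grip": -1, "translation": [-0.625, -0.662, 0], "dr": [0, 0, 0.9]}, {"grip": -1, "translation": [-0.625, -0.662, 0], "dr": [0, 0, 0.9]}, {"grip": -1, "translation": [-0.625, -0.662, 0], "dr": [0, 0, 0.9]}, {"grip": -1, "translation": [-0.625, -0.662, 0], "dr": [0, 0, 0.9]}, {"grip": -1, "translation": [-0.625, -0.662, 0], "dr": [0, 0, 0.9]}, {"grip": -1, "translation": [-0.625, -0.662, 0], "dr": [0, 0, 0.9]}, {"grip": -1, "translation": [-0.625, -0.662, 0], "dr": [0, 0, 0.9]}, {"grip": -1, "translation": [-0.625, -0.662, 0], "dr": [0, 0, 0.9]}, {"grip": -1, "translation": [-0.625, -0.662, 0], "dr": [0, 0, 0.9]}, {"grip": -1, "translation": [-0.625, -0.662, 0], "dr": [0, 0, 0.9]}, {"grip": -1, "translation": [-0.625, -0.662, 0], "dr": [0, 0, 0.9]}]}}

```text
time: 2.4
ee_pos: [0.3585, 0.1739, 0.2312]
orientation: [-0.0, 0.638, 0.77, -0.0]
contact_force: [-0.7, 0.3, -1.0]
gripper_width: 0.0853
finger_force: 0.0
```

```bash
cat > go.py <<'E'
# python3 go.py x y z [yaw of tool y, deg] -> fractions for the move
import sys; from h import *
from scipy.spatial.transform import Rotation as R
np.set_printoptions(precision=4,suppress=True)
st=readout.sense(); M=R.from_quat(st['orientation'],scalar_first=True).as_matrix()
a=[float(v) for v in sys.argv[1:]]
print('t',st['time'],'pos',st['ee_pos'],'tool y deg',np.rad2deg(np.arctan2(M[1,1],M[0,1])),'z',M[:,2],'F',st['contact_force'],'M',st['moment'],'w',st['gripper_width'],'q',st['qpos'])
if a:
    yw=np.deg2rad(a[3]); y=np.array([np.cos(yw),np.sin(yw),0]); z=np.array([0,0,-1.]); G=np.c_[np.cross(y,z),y,z]
    print('translation',M.T@(np.array(a[:3])-st['ee_pos'])/.4,'dr',np.rad2deg(R.from_matrix(M.T@G).as_rotvec())/60)
E
python3 go.py 0.4712 -0.1741 0.19 10.7
```

```text
t 2.4 pos [0.3585 0.1739 0.2312] tool y deg 10.701741368282587 z [-0.0003  0.0002 -1.    ] F [-0.6958  0.2528 -1.0225] M [-0.0166  0.0017  0.0003] w 0.0852905520170467 q [ 0.1513 -0.2432  2.0193  0.0002  1.3658 -0.0355]
translation [-0.9072  0.1153  0.1028] dr [-0.0003 -0.0002  0.    ]
```

Emit:
{"name": "arm_command", "arguments": {"rows": [{"grip": -1, "translation": [-0.907, 0.115, 0.1], "dr": [0, 0, 0]}, {"grip": -1, "translation": [-0.907, 0.115, 0.1], "dr": [0, 0, 0]}, {"grip": -1, "translation": [-0.907, 0.115, 0.1], "dr": [0, 0, 0]}, {"grip": -1, "translation": [-0.907, 0.115, 0.1], "dr": [0, 0, 0]}, {"grip": -1, "translation": [-0.907, 0.115, 0.1], "dr": [0, 0, 0]}, {"grip": -1, "translation": [-0.907, 0.115, 0.1], "dr": [0, 0, 0]}, {"grip": -1, "translation": [-0.907, 0.115, 0.1], "dr": [0, 0, 0]}, {"grip": -1, "translation": [-0.907, 0.115, 0.1], "dr": [0, 0, 0]}, {"grip": -1, "translation": [-0.907, 0.115, 0.1], "dr": [0, 0, 0]}, {"grip": -1, "translation": [-0.907, 0.115, 0.1], "dr": [0, 0, 0]}]}}

```text
time: 3.4
ee_pos: [0.4706, -0.174, 0.1908]
orientation: [-0.001, 0.639, 0.769, 0.0]
contact_force: [0.2, 0.3, -0.7]
gripper_width: 0.0854
finger_force: 0.0
```

```bash
python3 go.py 0.4712 -0.1741 0.096 10.7
python3 - <<'E'
from h import *
i=snap('side'); j=snap('top')
cv2.imwrite('pics/g1.png',np.hstack([cv2.resize(i[210:360,190:340],(400,400),interpolation=2),cv2.resize(j[190:320,340:470],(400,400),interpolation=2)])[:,:,::-1])
E
```

```text
t 3.4 pos [ 0.4706 -0.174   0.1908] tool y deg 10.613996179494535 z [-0.0012  0.0014 -1.    ] F [ 0.1594  0.2516 -0.7136] M [ 0.0124  0.0122 -0.0416] w 0.08538999184330066 q [-0.5915  0.0587  1.828   0.0005  1.2566 -0.7769]
translation [-0.001   0.0017  0.2371] dr [-0.0008 -0.0015 -0.0014]
```

View pics/g1.png

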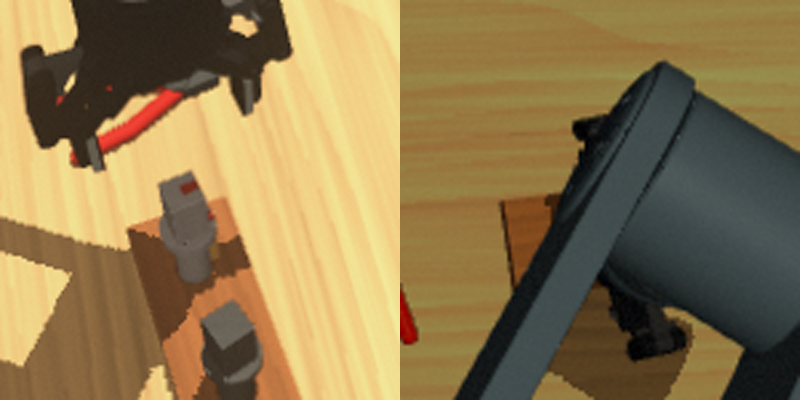

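The fingers straddle the head, which is centred between them, with the plain spindle clear. Going down and closing.

Emit:
{"name": "arm_command", "arguments": {"rows": [{"grip": -1, "translation": [-0.001, 0.001, 0.1], "dr": [0, 0, 0]}, {"grip": -1, "translation": [-0.001, 0.001, 0.18], "dr": [0, 0, 0]}, {"grip": -1, "translation": [-0.001, 0.001, 0.237], "dr": [0, 0, 0]}, {"grip": -1, "translation": [-0.001, 0.001, 0.237], "dr": [0, 0, 0]}, {"grip": 1, "translation": [-0.001, 0.001, 0.237], "dr": [0, 0, 0]}, {"grip": 1, "translation": [-0.001, 0.001, 0.237], "dr": [0, 0, 0]}, {"grip": 1, "translation": [-0.001, 0.001, 0.237], "dr": [0, 0, 0]}, {"grip": 1, "translation": [-0.001, 0.001, 0.237], "dr": [0, 0, 0]}, {"grip": 1, "translation": [-0.001, 0.001, 0.237], "dr": [0, 0, 0]}, {"grip": 1, "translation": [-0.001, 0.001, 0.237], "dr": [0, 0, 0]}, {"grip": 1, "translation": [-0.001, 0.001, 0.237], "dr": [0, 0, 0]}, {"grip": 1, "translation": [-0.001, 0.001, 0.237], "dr": [0, 0, 0]}], "newtons": 60}}

```text
time: 4.7
ee_pos: [0.472, -0.1762, 0.0977]
orientation: [0.001, 0.639, 0.769, 0.0]
contact_force: [-2.0, 1.6, 6.1]
gripper_width: 0.0232
finger_force: 59.2
```

```bash
python3 go.py 0.4712 -0.1741 0.20 10.7
```

```text
t 4.7 pos [ 0.472  -0.1762  0.0977] tool y deg 10.563001700257146 z [ 0.0017 -0.0009 -1.    ] F [-2.0176  1.6027  6.0962] M [ 0.2367  0.2195 -0.021 ] w 0.02317754860501207 q [-0.5934  0.1904  1.8936  0.0002  1.0558 -0.7778]
translation [ 0.0051 -0.0006 -0.2557] dr [ 0.0014  0.0011 -0.0023]
```

Emit:
{"name": "arm_command", "arguments": {"rows": [{"grip": 1, "translation": [0, 0, -0.05], "dr": [0, 0, 0]}, {"grip": 1, "translation": [0, 0, -0.1], "dr": [0, 0, 0]}, {"grip": 1, "translation": [0, 0, -0.2], "dr": [0, 0, 0]}, {"grip": 1, "translation": [0, 0, -0.3], "dr": [0, 0, 0]}, {"grip": 1, "translation": [0, 0, -0.3], "dr": [0, 0, 0]}, {"grip": 1, "translation": [0, 0, -0.3], "dr": [0, 0, 0]}], "newtons": 100}}

```text
time: 5.3
ee_pos: [0.4711, -0.1757, 0.2164]
orientation: [0.0, 0.639, 0.769, 0.0]
contact_force: [0.4, 0.3, -6.0]
gripper_width: 0.0228
finger_force: 100.1
```

```bash
python3 go.py 0.5435 0.2505 0.215 27.2
python3 - <<'E'
from h import *
i=snap('side'); j=snap('top')
cv2.imwrite('pics/g2.png',np.hstack([cv2.resize(i[180:330,190:340],(400,400),interpolation=2),cv2.resize(j[190:320,340:470],(400,400),interpolation=2)])[:,:,::-1])
E
```

```text
t 5.3 pos [ 0.4711 -0.1757  0.2164] tool y deg 10.566426204734405 z [ 0.0005 -0.0003 -1.    ] F [ 0.352   0.2971 -6.0353] M [ 0.0197 -0.0331 -0.0125] w 0.022761753595455445 q [-0.5934  0.0317  1.8016 -0.      1.3078 -0.7778]
translation [1.0141 0.3734 0.0032] dr [ 0.0003  0.0004 -0.2772]
```

View pics/g2.png

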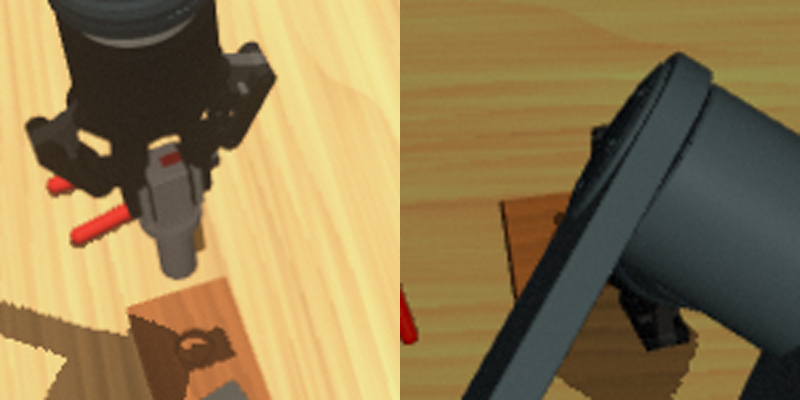

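The spindle is held upright, with its key (brass) visible to the right of the shaft and the hole in the stand empty. Moving to the pulley.

Emit:
{"name": "arm_command", "arguments": {"rows": [{"grip": 1, "translation": [0.9, 0.33, 0], "dr": [0, 0, -0.277]}, {"grip": 1, "translation": [0.9, 0.33, 0], "dr": [0, 0, -0.277]}, {"grip": 1, "translation": [0.9, 0.33, 0], "dr": [0, 0, -0.277]}, {"grip": 1, "translation": [0.9, 0.33, 0], "dr": [0, 0, -0.277]}, {"grip": 1, "translation": [0.9, 0.33, 0], "dr": [0, 0, -0.277]}, {"grip": 1, "translation": [0.9, 0.33, 0], "dr": [0, 0, -0.277]}, {"grip": 1, "translation": [0.9, 0.33, 0], "dr": [0, 0, -0.277]}, {"grip": 1, "translation": [0.9, 0.33, 0], "dr": [0, 0, -0.277]}, {"grip": 1, "translation": [0.9, 0.33, 0], "dr": [0, 0, -0.277]}, {"grip": 1, "translation": [0.9, 0.33, 0], "dr": [0, 0, -0.277]}, {"grip": 1, "translation": [0.9, 0.33, 0], "dr": [0, 0, -0.277]}]}}

```text
time: 6.5
ee_pos: [0.5339, 0.2015, 0.2147]
orientation: [-0.001, 0.521, 0.853, -0.001]
contact_force: [0.2, -0.5, -4.3]
gripper_width: 0.0229
finger_force: 100.2
```

```bash
python3 go.py 0.5435 0.2505 0.190 27.2
```

```text
t 6.5 pos [0.5339 0.2015 0.2147] tool y deg 27.162778774049126 z [-0.0034 -0.001  -1.    ] F [ 0.2243 -0.4975 -4.3068] M [-0.061  -0.0305 -0.0506] w 0.022914163661715104 q [ 0.1533  0.1888  1.6323 -0.0005  1.324  -0.3207]
translation [0.0979 0.0774 0.0614] dr [-0.0033 -0.0006 -0.0006]
```

Emit:
{"name": "arm_command", "arguments": {"rows": [{"grip": 1, "translation": [0.098, 0.077, 0], "dr": [0, 0, 0]}, {"grip": 1, "translation": [0.098, 0.077, 0], "dr": [0, 0, 0]}, {"grip": 1, "translation": [0.098, 0.077, 0.06], "dr": [0, 0, 0]}, {"grip": 1, "translation": [0.098, 0.077, 0.06], "dr": [0, 0, 0]}, {"grip": 1, "translation": [0.098, 0.077, 0.06], "dr": [0, 0, 0]}]}}

```text
time: 7.0
ee_pos: [0.5438, 0.2501, 0.1917]
orientation: [-0.001, 0.522, 0.853, -0.001]
contact_force: [0.7, 0.2, -4.7]
gripper_width: 0.0226
finger_force: 101.4
```

```bash
python3 go.py 0.5435 0.2505 0.170 27.2
python3 - <<'E'
from h import *
i=snap('side','s3'); j=snap('top','t3')
for c in('side','top'):
  for t in('spindle','spindle_key','pulley_mouth','keyway'): print(c,t,[(np.round(x['position'],1),round(x['score'],2)) for x in nets.pinpoint(c,t)[:2]])
st=readout.sense(); e=st['ee_pos']; print('expected foot',proj('side',e-[0,0,.0797]),'top',proj('top',e-[0,0,.0797]))
cv2.imwrite('pics/g3.png',np.hstack([cv2.resize(i[60:160,210:310],(400,400),interpolation=2),cv2.resize(j[190:290,160:260],(400,400),interpolation=2)])[:,:,::-1])
E
```

```text
t 7.0 pos [0.5438 0.2501 0.1917] tool y deg 27.106667793110493 z [-0.0025 -0.0007 -1.    ] F [ 0.7179  0.223  -4.7012] M [ 0.0152 -0.0692  0.0032] w 0.022638868499445804 q [ 0.233   0.2706  1.5816 -0.0001  1.292  -0.2401]
translation [ 0.0012 -0.0001  0.0543] dr [-0.0024 -0.0005 -0.0016]
side spindle [(array([253.8, 123.7]), 0.6)]
side spindle_key [(array([260. , 105.9]), 0.71)]
side pulley_mouth [(array([256.9, 126.2]), 0.7)]
side keyway [(array([264.6, 126.3]), 0.88)]
top spindle [(array([203.8, 240.6]), 0.56)]
top spindle_key [(array([197.8, 231. ]), 0.47)]
top pulley_mouth [(array([208.7, 241.6]), 0.81), (array([324.8, 270.3]), 0.3)]
top keyway [(array([207.8, 233.6]), 0.96)]
expected foot [[256.7839645  122.18105485]] top [[204.79475632 239.38475844]]
```

View pics/g3.png

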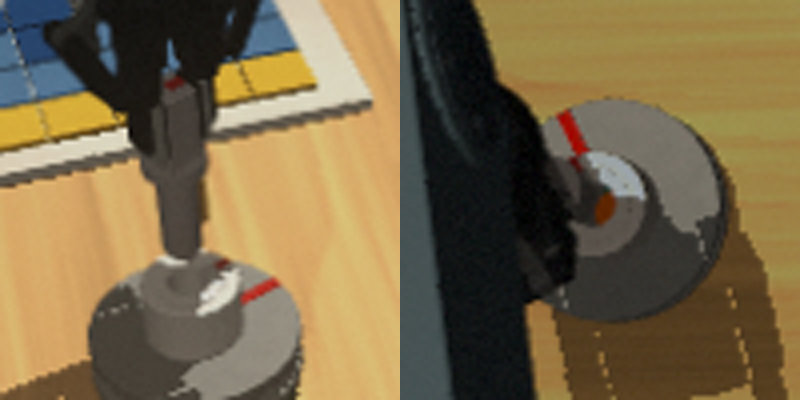

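Run:
```python
from fit import *
i=cv2.imread('pics/s3.png'); g=cv2.cvtColor(i,cv2.COLOR_BGR2GRAY)
np.set_printoptions(linewidth=200)
print('cols',np.arange(238,276))
for r in range(104,126): print(r,g[r,238:276])
e=readout.sense()['ee_pos']
for h in(.005,.010,.014,.025): print('axis+edges h',h,[proj('side',e+[dx*.9656,dx*-.2596,h-.0797])[0] for dx in(-.012,0,.012)])
print('mouth .5435,.2505',proj('side',[.5435,.2505,.09]),[proj('side',np.array([.5435,.2505,.09])+[dx*.9656,dx*-.2596,0])[0] for dx in(-.03,.03)])
for r in range(128,140,2): print(r,g[r,238:276])
```

```text
cols [238 239 240 241 242 243 244 245 246 247 248 249 250 251 252 253 254 255 256 257 258 259 260 261 262 263 264 265 266 267 268 269 270 271 272 273 274 275]
104 [181 181 178 177 177 177 175 162  95  68  68  70  72  74  74  72  75  72  69  65  66  64  90 146 180 175 171 174 180 186 187 186 181 180 177 177 178 178]
105 [181 180 179 177 175 176 177 173 151 116  84  72  73  70  73  73  70  70  70  68  65  63  83 137 182 178 172 173 178 185 188 186 182 181 179 178 179 177]
106 [181 178 181 176 177 176 176 177 180 170 128  66  71  69  72  72  70  69  69  67  60  60  68 130 186 179 177 172 177 182 188 188 184 180 180 177 177 178]
107 [181 178 180 179 178 176 176 178 180 181 157  69  68  72  70  72  72  71  67  65  59  63  69 127 179 180 174 173 175 180 186 189 185 182 181 178 178 179]
108 [182 180 180 181 177 175 174 176 180 181 161  81  66  71  73  73  72  72  70  65  61  62  70 118 174 181 178 173 175 179 185 188 188 183 180 178 179 179]
109 [182 181 180 182 179 175 171 174 179 180 163  95  67  70  73  71  70  72  68  64  60  60  67 109 165 184 179 177 173 177 185 188 188 184 181 179 17
[... 3308 characters left out ...]
 93  87  85 105 158 193 191 201 215 215 180 143 143 142 143 143 128]
132 [ 85  76  84  64  74 107 124 103 103 102 102 100 100 100  91  82  85  92  93  94  96  93 105 151 201 216 202 202 212 215 209 142 119 128 115 102  88  86]
134 [ 65  64  68  64  66  73  94 102 100 103 104 100  97 100 101 100  99 100 102 100 102  99 177 216 190 195 216 215 216 198 136  85  88  87  88  83 121 137]
136 [ 63  64  90 106  68  64  85 100  82  94 103 100 103 100  99  97  99  99  99  97  99 101 170 209 211 216 211 164 109  94  87  84  91 125 142 142 143 143]
138 [ 88  79  66  65  65  65  66  71  80  83  86  91  95  97 104 108 107 106 107 108 108 156 186 150 109 103  96  90  89  88  87  85 100 131 143 142 141 142]
```

Run:
```python
from fit import *
i=cv2.imread('pics/t3.png'); x0,y0,S=185,217,16
b=cv2.resize(i[y0:y0+37,x0:x0+50],None,fx=S,fy=S,interpolation=cv2.INTER_CUBIC); b=np.clip(b*1.4,0,255).astype(np.uint8)
e=readout.sense()['ee_pos']; a=np.linspace(0,2*np.pi,80)
def dr(c,r,z,col):
    P=proj('top',np.c_[c[0]+r*np.cos(a),c[1]+r*np.sin(a),np.full(80,z)]); cv2.polylines(b,[np.int32((P+.5-[x0,y0])*S)],True,col,1)
dr(e,.0085,e[2]-.0797,(0,255,255)); dr(e,.012,e[2]-.0747,(0,255,255)); dr(e,.019,e[2]-.0177,(255,255,0))
dr([.5435,.2505],.0129,.09,(0,255,0)); dr([.5435,.2505],.03,.09,(0,255,0))
cv2.imwrite('pics/o3.png',b)
```

```text
(no output)
```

View pics/o3.png

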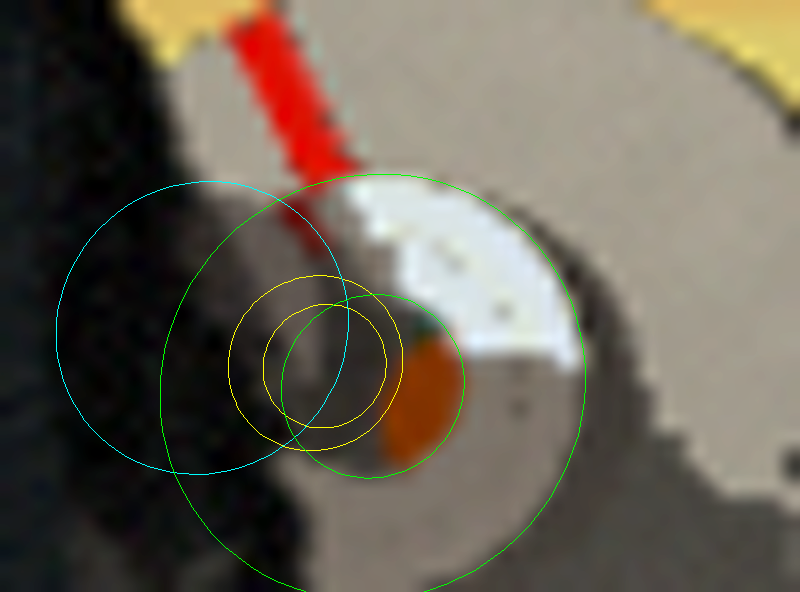

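The overlay shows the bore where I computed it. The collar sits about 1.4 px left of predicted, so the spindle is about 2.6 mm off the TCP along tool +x, which agrees with the side view. I'll correct for that and lower it.

Emit:
{"name": "arm_command", "arguments": {"rows": [{"grip": 1, "translation": [-0.0052, 0, 0], "dr": [0, 0, 0]}, {"grip": 1, "translation": [-0.0052, 0, 0.03], "dr": [0, 0, 0]}, {"grip": 1, "translation": [-0.0052, 0, 0.05], "dr": [0, 0, 0]}, {"grip": 1, "translation": [-0.0052, 0, 0.06], "dr": [0, 0, 0]}, {"grip": 1, "translation": [-0.0052, 0, 0.066], "dr": [0, 0, 0]}, {"grip": 1, "translation": [-0.0052, 0, 0.066], "dr": [0, 0, 0]}, {"grip": 1, "translation": [-0.0052, 0, 0.066], "dr": [0, 0, 0]}]}}

```text
time: 8.2
ee_pos: [0.5455, 0.2496, 0.1662]
orientation: [0.0, 0.521, 0.854, 0.0]
contact_force: [-0.9, 0.3, -5.8]
gripper_width: 0.0228
finger_force: 101.9
```

```bash
python3 go.py 0.5435 0.2505 0.170 27.2
```

```text
t 8.2 pos [0.5455 0.2496 0.1662] tool y deg 27.195015579840383 z [ 0.0003  0.0001 -1.    ] F [-0.8761  0.2857 -5.8322] M [ 0.0106  0.0264 -0.0333] w 0.022808195634874805 q [ 0.2314  0.2983  1.6013 -0.      1.2416 -0.2432]
translation [ 0.0044 -0.0034 -0.0094] dr [ 0.0003  0.0001 -0.0001]
```

Emit:
{"name": "arm_command", "arguments": {"rows": [{"grip": 1, "translation": [0, 0, 0.008], "dr": [0, 0, 0]}, {"grip": 1, "translation": [0, 0, 0.015], "dr": [0, 0, 0]}, {"grip": 1, "translation": [0, 0, 0.022], "dr": [0, 0, 0]}, {"grip": 1, "translation": [0, 0, 0.022], "dr": [0, 0, 0]}]}}

```text
time: 8.6
ee_pos: [0.545, 0.2495, 0.1566]
orientation: [-0.0, 0.521, 0.853, -0.0]
contact_force: [-0.0, -0.3, -5.2]
gripper_width: 0.0229
finger_force: 101.6
```

```bash
python3 go.py 0.5435 0.2505 0.170 27.2
```

```text
t 8.6 pos [0.545  0.2495 0.1566] tool y deg 27.187468109888556 z [-0.0009 -0.     -1.    ] F [-0.0204 -0.2505 -5.2123] M [-0.2208  0.0577  0.0179] w 0.022862295545973157 q [ 0.2314  0.3089  1.609   0.0002  1.2247 -0.2432]
translation [ 0.004  -0.0021 -0.0336] dr [-0.0008 -0.0004 -0.0002]
```

Emit:
{"name": "arm_command", "arguments": {"rows": [{"grip": 1, "translation": [0, 0, 0.005], "dr": [0, 0, 0]}, {"grip": 1, "translation": [0, 0, 0.01], "dr": [0, 0, 0]}, {"grip": 1, "translation": [0, 0, 0.015], "dr": [0, 0, 0]}, {"grip": 1, "translation": [0, 0, 0.02], "dr": [0, 0, 0]}]}}

```text
time: 9.0
ee_pos: [0.5453, 0.2494, 0.1491]
orientation: [-0.0, 0.521, 0.854, -0.0]
contact_force: [-1.2, -1.0, -4.6]
gripper_width: 0.0225
finger_force: 101.7
```

```bash
python3 go.py 0.5435 0.2505 0.170 27.2
```

```text
t 9.0 pos [0.5453 0.2494 0.1491] tool y deg 27.19026278784101 z [-0.0001 -0.0002 -1.    ] F [-1.1824 -0.9567 -4.58  ] M [-0.3701  0.2657 -0.0147] w 0.022469576032987312 q [ 0.2313  0.3176  1.614  -0.0001  1.2101 -0.2432]
translation [ 0.0045 -0.0028 -0.0522] dr [-0.0002  0.0001 -0.0002]
```

Emit:
{"name": "arm_command", "arguments": {"rows": [{"grip": 1, "translation": [0, 0, 0.01], "dr": [0, 0, 0]}, {"grip": 1, "translation": [0, 0, 0.02], "dr": [0, 0, 0]}, {"grip": 1, "translation": [0, 0, 0.03], "dr": [0, 0, 0]}, {"grip": 1, "translation": [0, 0, 0.04], "dr": [0, 0, 0]}, {"grip": 1, "translation": [0, 0, 0.05], "dr": [0, 0, 0]}, {"grip": 1, "translation": [0, 0, 0.05], "dr": [0, 0, 0]}]}}

```text
time: 9.6
ee_pos: [0.5452, 0.2494, 0.1284]
orientation: [-0.0, 0.521, 0.853, -0.0]
contact_force: [1.2, -2.0, -5.7]
gripper_width: 0.0227
finger_force: 101.7
```

```bash
python3 go.py 0.5435 0.2505 0.170 27.2
```

```text
t 9.6 pos [0.5452 0.2494 0.1284] tool y deg 27.184577221499804 z [-0.0005 -0.0001 -1.    ] F [ 1.1902 -1.9944 -5.7258] M [-0.505   0.0531  0.0531] w 0.02270102721253354 q [ 0.2313  0.3427  1.6274  0.      1.172  -0.2432]
translation [ 0.0044 -0.0026 -0.104 ] dr [-0.0004 -0.0001 -0.0003]
```

Emit:
{"name": "arm_command", "arguments": {"rows": [{"grip": 1, "translation": [0, 0, 0.01], "dr": [0, 0, 0]}, {"grip": 1, "translation": [0, 0, 0.02], "dr": [0, 0, 0]}, {"grip": 1, "translation": [0, 0, 0.03], "dr": [0, 0, 0]}, {"grip": 1, "translation": [0, 0, 0.04], "dr": [0, 0, 0]}, {"grip": 1, "translation": [0, 0, 0.048], "dr": [0, 0, 0]}, {"grip": 1, "translation": [0, 0, 0.048], "dr": [0, 0, 0]}]}}

```text
time: 10.2
ee_pos: [0.5454, 0.2494, 0.1107]
orientation: [0.0, 0.521, 0.854, -0.0]
contact_force: [-3.8, -3.4, 2.7]
gripper_width: 0.0223
finger_force: 103.0
```

```bash
python3 go.py 0.5435 0.2505 0.170 27.2
```

```text
t 10.2 pos [0.5454 0.2494 0.1107] tool y deg 27.20004281674509 z [-0.     -0.0003 -1.    ] F [-3.7803 -3.4434  2.6522] M [-0.7731  0.8818  0.0001] w 0.022291293193057 q [ 0.2313  0.3655  1.6373 -0.0003  1.1389 -0.2433]
translation [ 0.0046 -0.0029 -0.1483] dr [-0.0001  0.0002  0.    ]
```

Emit:
{"name": "arm_command", "arguments": {"rows": [{"grip": 1, "translation": [0, -0.001, 0.004], "dr": [0, 0, 0]}, {"grip": 1, "translation": [0, -0.001, 0.006], "dr": [0, 0, 0]}, {"grip": 1, "translation": [0, -0.001, 0.007], "dr": [0, 0, 0]}, {"grip": 1, "translation": [0, -0.001, 0.007], "dr": [0, 0, 0]}]}}

```text
time: 10.6
ee_pos: [0.5454, 0.2493, 0.1088]
orientation: [0.0, 0.521, 0.854, 0.0]
contact_force: [-4.8, -3.9, 8.0]
gripper_width: 0.0226
finger_force: 103.4
```

```bash
python3 go.py 0.5435 0.2505 0.170 27.2
```

```text
t 10.6 pos [0.5454 0.2493 0.1088] tool y deg 27.19972902710047 z [ 0.0009 -0.     -1.    ] F [-4.8085 -3.9492  8.0476] M [-0.8052  1.2078  0.0184] w 0.02260128497717716 q [ 0.2312  0.3675  1.6391 -0.0003  1.1342 -0.2434]
translation [ 0.0047 -0.0028 -0.1531] dr [ 0.0007  0.0004 -0.    ]
```

Emit:
{"name": "arm_command", "arguments": {"rows": [{"grip": 1, "translation": [0, -0.001, 0.002], "dr": [0, 0, 0]}, {"grip": 1, "translation": [0, -0.001, 0.003], "dr": [0, 0, 0]}, {"grip": 1, "translation": [0, -0.001, 0.003], "dr": [0, 0, 0]}]}}

```text
time: 10.9
ee_pos: [0.5453, 0.2494, 0.1079]
orientation: [0.001, 0.521, 0.854, 0.001]
contact_force: [-5.8, -2.9, 8.4]
gripper_width: 0.0229
finger_force: 103.6
```

```bash
python3 go.py 0.5435 0.2505 0.170 27.2
```

```text
t 10.9 pos [0.5453 0.2494 0.1079] tool y deg 27.20138142392199 z [ 0.0016  0.0004 -1.    ] F [-5.8362 -2.9259  8.4303] M [-0.7862  1.1832 -0.021 ] w 0.022903237788475448 q [ 0.2312  0.368   1.6404  0.      1.1316 -0.2436]
translation [ 0.0045 -0.0025 -0.1553] dr [0.0015 0.0004 0.    ]
```

Force is still spring-like, so I'll keep pressing until it stiffens.

Emit:
{"name": "arm_command", "arguments": {"rows": [{"grip": 1, "translation": [0, 0, 0.003], "dr": [0, 0, 0]}, {"grip": 1, "translation": [0, 0, 0.005], "dr": [0, 0, 0]}, {"grip": 1, "translation": [0, 0, 0.005], "dr": [0, 0, 0]}]}}

```text
time: 11.2
ee_pos: [0.5454, 0.2494, 0.1078]
orientation: [0.001, 0.521, 0.854, 0.0]
contact_force: [-11.4, -5.9, 21.5]
gripper_width: 0.0225
finger_force: 105.3
```

```bash
python3 go.py 0.5435 0.2505 0.170 27.2
```

```text
t 11.2 pos [0.5454 0.2494 0.1078] tool y deg 27.215595773606502 z [ 0.0017  0.0001 -1.    ] F [-11.3505  -5.9416  21.5348] M [-1.0926  2.3059  0.021 ] w 0.022499648020114376 q [ 0.2313  0.3682  1.6403 -0.0003  1.1314 -0.2436]
translation [ 0.0045 -0.0026 -0.1554] dr [0.0015 0.0007 0.0003]
```

Emit:
{"name": "arm_command", "arguments": {"rows": [{"grip": 1, "translation": [0, -0.002, 0], "dr": [0, 0, 0]}, {"grip": 1, "translation": [0, -0.002, 0], "dr": [0, 0, 0]}, {"grip": 1, "translation": [0, -0.002, 0], "dr": [0, 0, 0]}, {"grip": 1, "translation": [0, -0.002, 0], "dr": [0, 0, 0]}, {"grip": 1, "translation": [0, -0.002, 0], "dr": [0, 0, 0]}, {"grip": 1, "translation": [0, -0.002, 0], "dr": [0, 0, 0]}]}}

```text
time: 11.8
ee_pos: [0.5454, 0.2494, 0.1079]
orientation: [0.001, 0.521, 0.854, 0.001]
contact_force: [-8.6, -4.5, 18.1]
gripper_width: 0.023
finger_force: 104.8
```

```bash
python3 go.py
python3 - <<'E'
from h import *
i=snap('side'); j=snap('top')
cv2.imwrite('pics/g4.png',np.hstack([cv2.resize(i[90:170,220:300],(400,400),interpolation=2),cv2.resize(j,(400,250))[0:250].copy() if 0 else cv2.resize(j[190:330,170:470],(400,400),interpolation=2)])[:,:,::-1])
E
```

```text
t 11.8 pos [0.5454 0.2494 0.1079] tool y deg 27.212107571713283 z [ 0.0035  0.0009 -1.    ] F [-8.6095 -4.4973 18.1023] M [-0.8661  1.9112  0.0151] w 0.02304919670080227 q [ 0.2311  0.3669  1.6419  0.0001  1.1291 -0.2439]
```

View pics/g4.png

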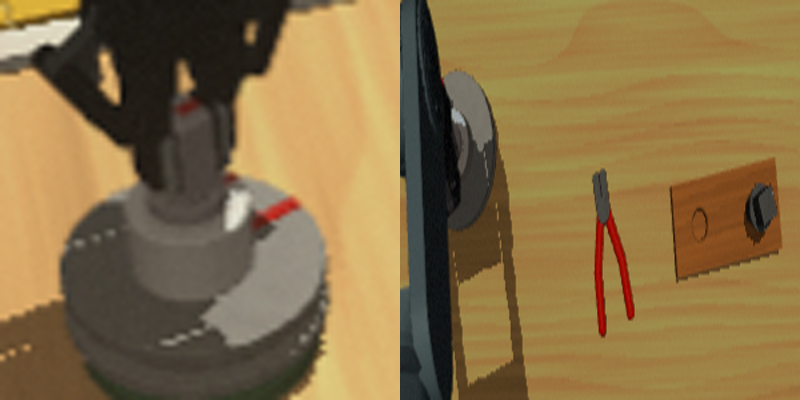

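The collar rests on the hub around (243,130) in the side view with no gap. The tool stopped hard at z = 0.108, the computed home height, and the nippers and plain spindle haven't moved. Handing in.

```bash
python3 -c "
from cell import env; print(env.sign_off())"
```

```text
the job is handed in; nothing more can be done
None
```

The bright spindle is in the pulley bore with its key in the keyway and its collar down on the hub, still gripped and held down against the spring; I handed the job in at about 12 s on the robot's clock, and no verdict came back.

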